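# Set out the canvases on the display rack by height

### The job

Move the four blank canvases from the stock rack (plywood with wooden dowels) to the low empty display rack (brass wire hoops) on the other side, one to a slot and ranked by height so that each shows above the one in front: the shortest in the slot at the front, on the robot's side next to the ticket rail, then rising to the tallest in the slot at the back (the big wire rack behind, with a canvas of its own, is not concerned). Keep each canvas the way up it stands now, on the board between its two hoops, square and centred from side to side; do not tip a canvas over, and leave the pencil box, the cup and the card deck where they are.

Things in the scene. Friction and masses are not known exactly. Their poses are not given: they have to be found in the camera images.
- tall_canvas: The tallest canvas: blank linen canvas on a frame with a small paper label, 250 mm tall as it stands, 200 mm wide, 16.5 mm thick, 0.19 kg. Origin: centre of its bottom edge; x along its width, y through its thickness, z up. Loose, upright in one of the stock rack's slots, about 43 mm of air to the next canvas. Either face may be in front
- middle_canvas: The second tallest canvas: blank linen canvas on a frame with a small paper label, 225 mm tall as it stands, 190 mm wide, 16.5 mm thick, 0.19 kg. Origin: centre of its bottom edge; x along its width, y through its thickness, z up. Loose, upright in one of the stock rack's slots, about 43 mm of air to the next canvas. Either face may be in front
- short_canvas: The third tallest canvas: blank linen canvas on a frame with a small paper label, 205 mm tall as it stands, 180 mm wide, 16.5 mm thick, 0.19 kg. Origin: centre of its bottom edge; x along its width, y through its thickness, z up. Loose, upright in one of the stock rack's slots, about 43 mm of air to the next canvas. Either face may be in front
- wide_canvas: The shortest canvas, wider than tall: blank linen canvas on a frame with a small paper label, 180 mm tall as it stands, 205 mm wide, 16.5 mm thick, 0.19 kg. Origin: centre of its bottom edge; x along its width, y through its thickness, z up. Loose, upright in one of the stock rack's slots, about 43 mm of air to the next canvas. Either face may be in front
- stock_rack: Full fixed rack, left or right: plywood board 230 (x) by 160 mm, top at 14 mm. Origin: centre of underside; x from front (robot side) to back, z up. Slots at x = -90, -30, 30, 90 mm hold the canvases in any order, width along y, overhanging the open ends. Each is 23 mm clear between front and rear pairs of wooden dowels (10 mm thick, y = -60 and 60 mm, tops 85 mm above the table)
- display_rack: Empty fixed rack on the other side: wood board 230 (x) by 170 mm, top at 14 mm; brass ticket rail with white strip on its front edge. Origin: centre of underside; x from front (rail, robot side) to back, z up. Slots at x = -90 (front), -30, 30, 90 mm (back), ends open: each between two brass wire hoops 116 mm wide, 23 mm clear, flaring to 35 mm at their tops 86 mm above the table
- pencil_case: Plywood pencil box with a sliding lid, 206 x 62 x 42 mm high, lying on the table in the gap between the racks towards the back; a bystander. Origin: centre of its underside
- cup: Small gold cup, 67 mm across, 58 mm high, on the table beyond the right-hand rack; a bystander. Origin: centre of its underside
- cards: Card deck in a dark blue tuck box, 66 x 98 x 30 mm high, lying on a flat yellow book (16 mm thick) in the gap between the racks, so that its top is 46 mm above the table; a bystander. Origin: centre of its underside

How it is judged:
By the outcome, as a careful person would: the job done as asked, in the order asked, and still so for the second after the job is handed in, with the robot touching nothing.
It also fails if it takes over 141 s, if anything falls off the work surface, if the arm or the gripper's body presses on something with over 40 N, if the wrist force passes 120 N, or if a joint passes its speed limit or range.

### The arm

A 6-joint arm with a two-finger parallel gripper is mounted at the origin on a cart in front of the work surface, level with it; the furniture and walls round the work are solid. World frame = base frame: x ahead of the robot, y to its left, z up, the work surface at z = 0. Lengths are in m, angles in rad, forces in N, time in s.
With the tool pointing down it reaches from about 0.275 to 0.85 m from the base axis. Payload 5.2 kg.
Tool frame: the origin (TCP) lies midway between the tips of the shut fingers; the grasp point (between the pads) lies 19 mm behind it; z points along the fingers, y is the line along which they close (so a half turn about z gives the same grasp; the last joint's range is limited). The gripper opens to 85 mm and grips with 20 to 120 N. Pads are 22 mm wide; open, the fingers measure 114 mm over their backs; the gripper's body (76 mm by 85 mm) begins 54 mm behind the grasp point. The pads swing forward as they close: fully open they stand 13 mm farther back than shut.
Start: joints at [-1.393, 0.259, 1.535, -0, 1.348, -0.203], TCP at [0.204, -0.511, 0.231] pointing down, gripper open.
Joint ranges: [-3.14, 3.14], [-0.91, 2.08], [0.19, 2.58], [-1.22, 4.36], [0.22, 2.71], [-3.12, 3.12]. Speed limits (rad/s): [2.57, 2.57, 3.14, 3.14, 3.14, 3.14].

### API

Orientations are given as a unit quaternion [w, x, y, z].
In Python, from workcell import ctrl, claw, kinematics, imaging, ticket gives the robot as it stands. Calls block until the motion is done:
- ctrl.reach(position, orientation): joint-space move of the TCP to a pose.
- ctrl.move_l(position, rotation=None, speed=0.15, until_force=None): straight line of the TCP; rotation=None keeps the orientation; speed is the mean speed in m/s. With until_force (N) it stops when the force on the tool has changed by that much, and returns True; else False.
- ctrl.set_joints(angles): joint-space move.
- claw.command_gripper(opening): finger opening in m; the grip force is fixed at half the most; returns when the fingers have stopped.
- ctrl.dwell(seconds).
- kinematics.ik(position, orientation): joint angles nearest the present ones, or None.
- imaging.camera(name): name is "scene" or "top" or "wrist"; returns the picture (480x640x3 uint8, blue, green, red); there is no depth.
- imaging.camera_info(name): a dict with "mtx" (3x3 intrinsics, pixels), "rvec" (rotation vector, rad) and "tvec" (3), from world to camera coordinates, as OpenCV has them. Camera axes: x right, y down, z forward; pixel columns grow to the right and rows downward; lengths in m; the calibration is good to about 2 mm. The wrist camera is an equidistant fisheye: a pixel r from the principal point sees the ray r / f radians off the axis. A picture is of the moment at which its call begins: read the wrist's pose just before it. camera_info takes no time and is no camera call; for the wrist camera it gives the pose at the moment of the call.
A pose or a line that the arm cannot do raises ctrl.MotionError and nothing moves.
- ticket.finish_job(): hands the job in; it is judged then, once.
Readings, each from a call of its own:
- ctrl.read_time_s(): time.
- ctrl.read_q(): joint angles.
- ctrl.read_joint_vel(): joint speeds.
- ctrl.read_joint_torque(): joint torques, N m.
- ctrl.read_ee_pos(): TCP position.
- ctrl.read_eef_rot(): TCP orientation.
- ctrl.read_wrist_force(): force on the tool from outside, world axes, zero at the start.
- ctrl.read_ft_torque(): the same for the moment, N m.
- ctrl.read_gripper_width(): finger opening in m.
- ctrl.read_gripper_force(): force on a finger pad.
Only numpy, scipy, OpenCV 4.12 (cv2) and the standard library are available. Lean on these libraries where they do the work, as an engineer would, in place of code of your own. Each camera call takes 0.05 s, during which the arm holds its last target. There are 200 camera calls.

## Working session

There is one attempt and no reset: what is moved stays moved. The work goes in short steps, each a Python script; the robot and the scene stay as the last script left them, time stands still between calls to the robot, and variables do not carry over. Pictures are saved under pics/ and viewed, at most 14 in all, crops included, and the job is handed in when it is done.

```bash
ls; mkdir -p pics
python3 - <<'E'
from workcell import ctrl, claw, kinematics, imaging, ticket
import cv2
for n in("scene","top"):
    cv2.imwrite(f"pics/{n}0.png",imaging.camera(n)); i=imaging.camera_info(n); print(n,i)
print(ctrl.read_time_s(),ctrl.read_eef_rot(),ctrl.read_gripper_width())
E
```

```text
pics
scene {'mtx': array([[547.78048799,   0.        , 316.1222704 ],
       [  0.        , 547.78048799, 238.14738952],
       [  0.        ,   0.        ,   1.        ]]), 'rvec': array([ 2.05513158, -1.00697353,  0.46004761]), 'tvec': array([-0.39137174,  0.23826707,  1.29407471])}
top {'mtx': array([[454.41028245,   0.        , 321.58768478],
       [  0.        , 454.41028245, 230.30121467],
       [  0.        ,   0.        ,   1.        ]]), 'rvec': array([ 2.13543444, -2.1356176 ,  0.142887  ]), 'tvec': array([-0.07935098,  0.51113803,  1.03826598])}
0.1 [-8.59571804e-04  9.81927521e-01  1.89255395e-01 -1.62891533e-06] 0.08568374794305346
```

View pics/scene0.png

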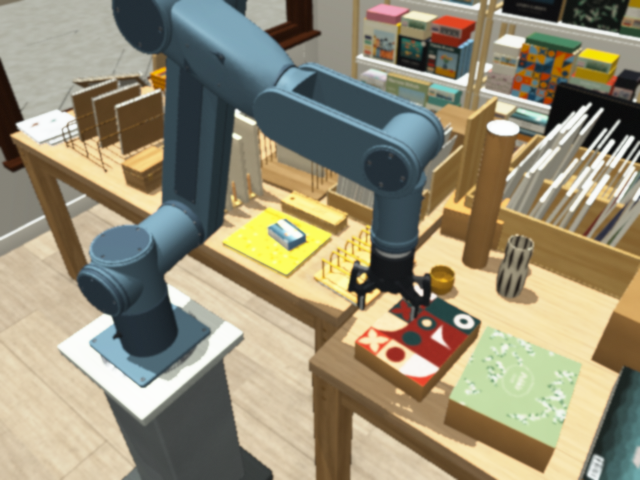

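View pics/top0.png

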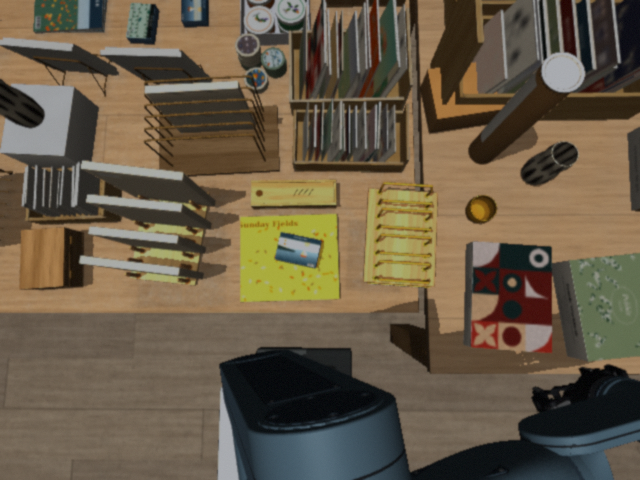

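The scene view shows the arm occluding the stock rack. The top view shows the stock rack at left (about 80–210, 160–285) with four canvases, and the display rack at right (365–437, 185–287). Cards are at (300,250), the pencil box at (293,194) and the cup at (481,208). I'll zoom in next.

```bash
cat > h.py <<'E'
from workcell import ctrl, claw, kinematics, imaging, ticket
import cv2, numpy as np
def ray(name,uv,z,info=None):
    """pixels -> world xy on plane z (pinhole cams)"""
    i=info or imaging.camera_info(name); R=cv2.Rodrigues(i["rvec"])[0]; t=i["tvec"]
    p=np.c_[np.atleast_2d(uv),np.ones(len(np.atleast_2d(uv)))]@np.linalg.inv(i["mtx"]).T@R
    c=-R.T@t; return c+p*((z-c[2])/p[:,2])[:,None]
def proj(name,P):
    i=imaging.camera_info(name)
    return cv2.projectPoints(np.atleast_2d(P).astype(float),i["rvec"],i["tvec"],i["mtx"],None)[0][:,0]
E
python3 - <<'E'
from h import *
im=cv2.imread("pics/top0.png")
a=cv2.resize(im[150:290,70:220],None,fx=4,fy=4,interpolation=cv2.INTER_CUBIC)
b=cv2.resize(im[175:295,355:447],None,fx=4.0,fy=4.0,interpolation=cv2.INTER_CUBIC)
c=np.zeros((560,1000,3),np.uint8);c[:,:600]=a;c[:480,610:610+368]=b
cv2.imwrite("pics/c1.png",cv2.resize(c,(800,448)))
print(ray("top",[[367,286],[433,287],[370,187],[436,187],[130,280],[190,282]],0.014))
E
```

```text
[[ 0.380909   -0.1869313   0.014     ]
 [ 0.37866798 -0.34285801  0.014     ]
 [ 0.62197176 -0.19759661  0.014     ]
 [ 0.6214862  -0.35876462  0.014     ]
 [ 0.39480245  0.38045773  0.014     ]
 [ 0.39011306  0.23561688  0.014     ]]
```

View pics/c1.png

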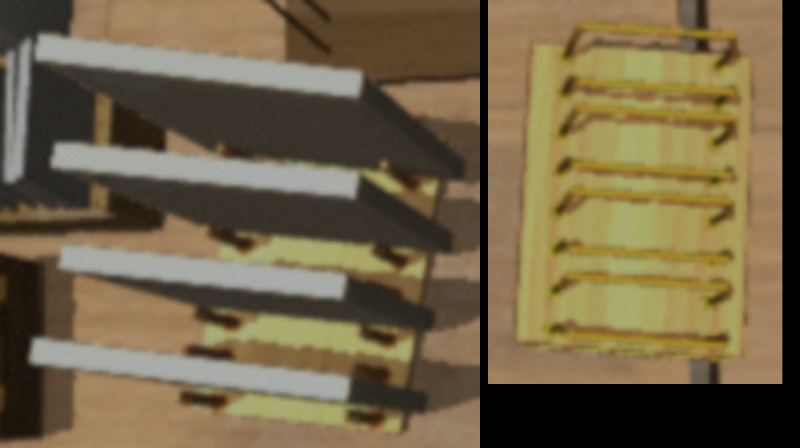

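The crop shows the four bright canvas tops: full-image rows about 165–176 (back), 197–208, 229–240 and 257–271 (front). The back one casts the largest side shadow. On the display board, the ticket rail strip is at the front or left edge, and the hoops come in four pairs.

Run:
```python
from h import *
im=cv2.imread("pics/top0.png"); hsv=cv2.cvtColor(im,cv2.COLOR_BGR2HSV)
m=cv2.inRange(hsv,(0,0,120),(179,60,255)); m[:,:75]=0; m[:155]=0; m[290:]=0; m[:,215:]=0
n,l,s,c=cv2.connectedComponentsWithStats(m)
for k in range(1,n):
    if s[k][4]<200: continue
    pts=np.argwhere(l==k)[:,::-1]; box=cv2.boxPoints(cv2.minAreaRect(pts.astype(np.float32)))
    print(s[k])
    # edge mids: left/right ends
    for h in(.25,.225,.205,.18):
        w=ray("top",box,h)[:,:2]; r=cv2.minAreaRect(ray("top",pts,h)[:,:2].astype(np.float32)*1000)
        print(h,np.round(r[0],1),np.round(r[1],1),round(r[2],2))
# display board outline
b=cv2.inRange(hsv,(15,60,110),(35,255,255)); b[:,:355]=0;b[:,445:]=0;b[:180]=0;b[295:]=0
cs=max(cv2.findContours(b,0,1)[0],key=cv2.contourArea); print(np.round(cv2.minAreaRect(ray("top",cs[:,0],.014)[:,:2].astype(np.float32)*1000),1) if 0 else cv2.minAreaRect(ray("top",cs[:,0],.014)[:,:2].astype(np.float32)*1000))
v=np.vstack([cv2.cvtColor(m,8)[150:300,70:450],cv2.cvtColor(b,8)[150:300,70:450]])
cv2.imwrite("pics/m.png",cv2.resize(v,None,fx=2,fy=2))
```

```text
[ 81 161 102  19 863]
0.25 [598.6 287.9] [201.7  17.1] 83.03
0.225 [605.9 299.2] [207.6  17.6] 83.03
0.205 [611.7 308.2] [212.4  18. ] 83.03
0.18 [619.  319.5] [218.3  18.5] 83.03
[ 86 195  96  17 793]
0.25 [534.1 279.5] [186.4  16.7] 84.13
0.225 [539.6 290.6] [191.8  17.2] 84.13
0.205 [543.9 299.5] [196.2  17.6] 84.13
0.18 [549.3 310.5] [201.7  18.1] 84.13
[ 88 226  90  17 750]
0.25 [472.1 277.6] [173.2  16.3] 84.01
0.225 [475.6 288.6] [178.3  16.8] 84.01
0.205 [478.5 297.4] [182.4  17.2] 84.01
0.18 [482.1 308.4] [187.4  17.6] 84.01
[ 80 256  99  20 836]
0.25 [413. 281.] [190.6  16.7] 83.06
0.225 [414.8 292.1] [196.2  17.2] 83.06
0.205 [416.3 301. ] [200.6  17.5] 83.06
0.18 [418.2 312.1] [206.2  18. ] 83.06
((500.55584716796875, -268.6163330078125), (217.8997039794922, 279.1091613769531), 89.43689727783203)
```

View pics/m.png

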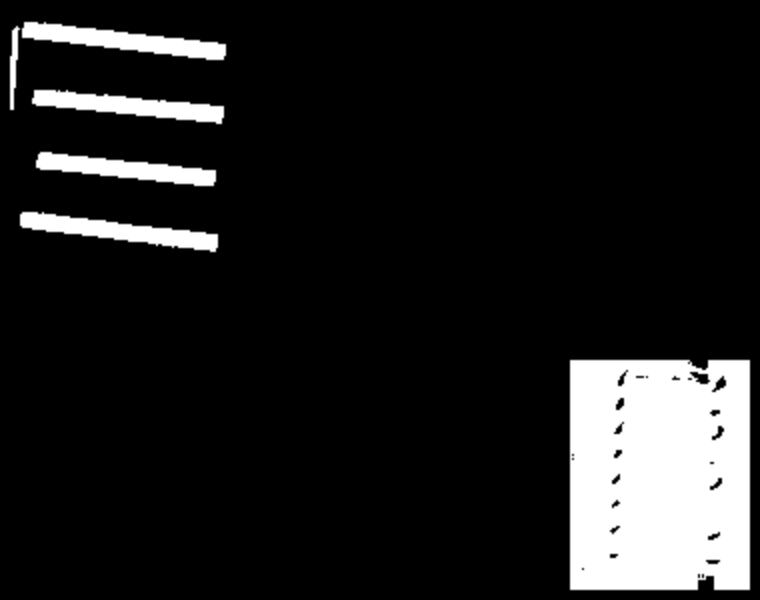

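The mask shows four clean bars. Their widths match only the order tall (back), middle, short, wide (front). The display board mask bled into the table, so I'll refine it.

Run:
```python
from h import *
im=cv2.imread("pics/top0.png"); hsv=cv2.cvtColor(im,cv2.COLOR_BGR2HSV)
for n,p in dict(board=(400,222),board2=(400,275),rail=(368,230),tbl=(355,230),tblR=(445,230)).items(): print(n,hsv[p[1],p[0]])
b=cv2.inRange(hsv,(21,90,110),(35,255,255)); b[:,:355]=0;b[:,445:]=0;b[:180]=0;b[295:]=0
b=cv2.morphologyEx(b,cv2.MORPH_OPEN,np.ones((3,3)))
b=cv2.morphologyEx(b,cv2.MORPH_CLOSE,np.ones((9,9)))
cs=max(cv2.findContours(b,0,1)[0],key=cv2.contourArea); print(cv2.minAreaRect(ray("top",cs[:,0],.014)[:,:2].astype(np.float32)*1000))
e=[np.r_[r,np.flatnonzero(b[r])[[0,-1]]] for r in range(196,282,5)]
print(np.round(np.array([np.r_[ray("top",[[c0,r]],.014)[0,:2],ray("top",[[c1,r]],.014)[0,:2]] for r,c0,c1 in e])*1000)[::3])
v=np.hstack([im[175:295,350:450],cv2.cvtColor(b,8)[175:295,350:450]])
cv2.imwrite("pics/m2.png",cv2.resize(v,None,fx=4,fy=4,interpolation=2))
```

```text
board [ 31  93 172]
board2 [ 31  91 173]
rail [ 27 113 170]
tbl [ 15  90 145]
tblR [ 16 104 166]
((506.821044921875, -269.50714111328125), (166.69085693359375, 251.37030029296875), 85.9715576171875)
[[ 599. -195.  599. -356.]
 [ 562. -192.  562. -357.]
 [ 525. -189.  525. -353.]
 [ 489. -186.  488. -349.]
 [ 452. -183.  452. -348.]
 [ 416. -180.  416. -347.]]
```

View pics/m2.png

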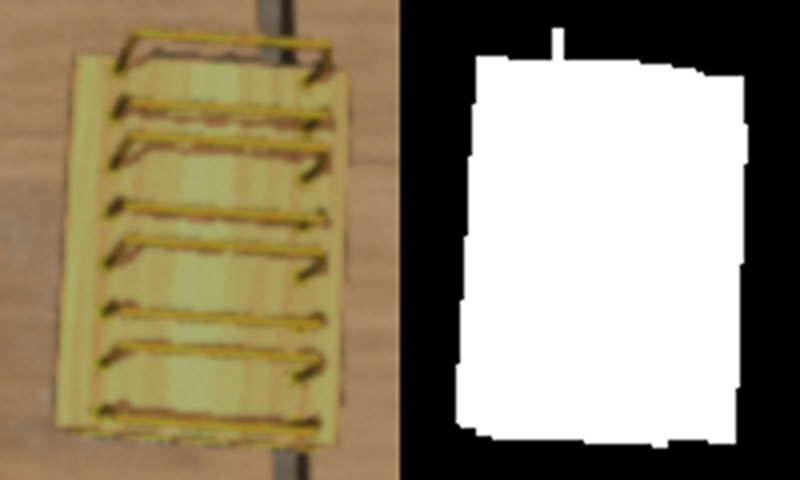

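The mask is good except for one spur at the back. The hoop tops lie near crop rows 420, 350, 315, 245, 210, 140, 108 and 38 (4x, offset 175). They form four pairs, with the rail at the bottom, which is the front. Next I'll fit the hoop lines.

Run:
```python
from h import *
from scipy.signal import find_peaks
im=cv2.imread("pics/top0.png"); hsv=cv2.cvtColor(im,cv2.COLOR_BGR2HSV).astype(float)
exp0=175+np.array([420,350,315,245,210,140,108,38])/4-0  # rows near centre col
pts=[[] for _ in exp0]
blu=im[:,:,0].astype(float)
for c in range(386,428):
    col=-cv2.GaussianBlur(blu[:,c:c+1],(1,3),0)[:,0]
    for k,r in enumerate(exp0):
        r0=r+ (c-407)*0.06; a=np.arange(int(r0)-4,int(r0)+6); w=col[a]; j=a[np.argmax(w)]
        y0,y1,y2=col[j-1:j+2]; d=y0-2*y1+y2
        pts[k].append((c,j+(0.5*(y0-y2)/d if d else 0)))
L=[]
for k,p in enumerate(pts):
    w=ray("top",np.array(p),.085)[:,:2]*1000
    vx,vy,x0,y0=cv2.fitLine(w.astype(np.float32),cv2.DIST_HUBER,0,.01,.01).ravel()
    r=np.median(abs((w-[x0,y0])@[-vy,vx])); 
    s=vx/vy; L.append(x0+s*(-270-y0)); print(k,"x at y=-270:",round(L[-1],1),"yaw",round(-np.degrees(np.arctan(s)),2),"res",round(r,2))
L=np.array(L);print((L[0::2]+L[1::2])/2, L[1::2]-L[0::2])
```

```text
0 x at y=-270: 391.5 yaw -3.33 res 0.22
1 x at y=-270: 431.5 yaw -3.95 res 0.25
2 x at y=-270: 450.0 yaw -4.0 res 0.22
3 x at y=-270: 490.2 yaw -4.11 res 0.21
4 x at y=-270: 508.6 yaw -4.06 res 0.18
5 x at y=-270: 549.3 yaw -3.79 res 0.36
6 x at y=-270: 569.0 yaw -4.32 res 0.74
7 x at y=-270: 611.1 yaw -4.24 res 0.28
[411.4771  470.1043  528.95874 590.0139 ] [40.011932 40.267975 40.66974  42.117126]
```

```bash
cat >> h.py <<'E'
H=dict(tall=.25,middle=.225,short=.205,wide=.18)   # stock order, back to front
def tops(im,c0,c1,r0=155,r1=290):
    """bright canvas tops -> list of pixel sets, top row first"""
    hsv=cv2.cvtColor(im,cv2.COLOR_BGR2HSV); m=cv2.inRange(hsv,(0,0,120),(179,60,255))
    k=np.zeros_like(m); k[r0:r1,c0:c1]=255; n,l,s,_=cv2.connectedComponentsWithStats(m&k)
    return [np.argwhere(l==j)[:,::-1] for j in range(1,n) if s[j][4]>250]
def rect(px,h):
    (x,y),(w,t),a=cv2.minAreaRect((ray("top",px,.014+h)[:,:2]*1000).astype(np.float32))
    if w<t: w,t,a=t,w,a-90
    return np.array([x,y,w,t,(a%180)-90])
def quat(yaw,flip=0):
    a=np.radians((yaw+90+180*flip)/2+0); return np.array([0,np.cos(a),np.sin(a),0])
E
python3 - <<'E'
from h import *
im=cv2.imread("pics/top0.png"); R=[]
for (n,h),p in zip(H.items(),tops(im,75,215)): R.append(rect(p,h)); print(n,np.round(R[-1],1))
R=np.array(R); yaw=R[:,4].mean(); u=np.array([np.cos(np.radians(yaw)),np.sin(np.radians(yaw))]); s=R[:,:2]@u; s0=(s-[90,30,-30,-90]).mean(); print("yaw",yaw,"along-grid resid",s-s0-[90,30,-30,-90],"lateral",R[:,:2]@[-u[1],u[0]])
C=np.array([.5005,-.2693]);y=-4.03;d=np.array([np.cos(np.radians(y)),np.sin(np.radians(y))])
for f in(0,1):
  for r in R:
    for z in(.0,.15): 
      q=kinematics.ik([*r[:2]/1000,.2+z],quat(r[4],f)); print(f,z,None if q is None else np.round(q,2))
  for k in(.09,-.09):
    for z in(.15,.38):
      q=kinematics.ik([*(C+k*d),z],quat(y,f)); print(f,'D',k,None if q is None else np.round(q,2))
E
```

```text
tall [594.5 281.5 198.4  16.8  -7. ]
middle [536.5 284.4 188.8  16.9  -5.9]
short [476.5 291.3 179.5  16.9  -6. ]
wide [417.1 305.8 203.1  17.8  -6.9]
yaw -6.443792343139648 along-grid resid [-1.17072653  0.87320418  0.46064644 -0.16312409] lateral [346.46202792 342.82824467 342.91075733 350.72142249]
0 0.0 [ 0.27  0.47  1.3  -0.    1.37  0.39]
0 0.15 [ 0.27  0.42  1.02 -0.    1.7   0.39]
0 0.0 [ 0.3   0.38  1.44 -0.    1.32  0.41]
0 0.15 [ 0.3   0.32  1.17 -0.    1.65  0.41]
0 0.0 [ 0.35  0.3   1.56 -0.    1.28  0.45]
0 0.15 [ 0.35  0.22  1.3  -0.    1.62  0.45]
0 0.0 [ 0.42  0.22  1.66 -0.    1.26  0.54]
0 0.15 [ 0.42  0.15  1.39 -0.    1.6   0.54]
0 D 0.09 [-0.61  0.5   1.38 -0.    1.26 -0.54]
0 D 0.09 [-0.61  0.41  0.97 -0.    1.76 -0.54]
0 D -0.09 [-0.8   0.22  1.8  -0.    1.12 -0.73]
0 D -0.09 [-0.8   0.08  1.39 -0.    1.66 -0.73]
1 0.0 [ 0.27  0.47  1.3  -0.    1.37 -2.75]
1 0.15 [ 0.27  0.42  1.02 -0.    1.7  -2.75]
1 0.0 [ 0.3   0.38  1.44 -0.    1.32 -2.74]
1 0.15 [ 0.3   0.32  1.17 -0.    1.65 -2.74]
1 0.0 [ 0.35  0.3   1.56 -0.    1.28 -2.69]
1 0.15 [ 0.35  0.22  1.3  -0.    1.62 -2.69]
1 0.0 [ 0.42  0.22  1.66 -0.    1.26 -2.6 ]
1 0.15 [ 0.42  0.15  1.39 -0.    1.6  -2.6 ]
1 D 0.09 [-0.61  0.5   1.38 -0.    1.26  2.6 ]
1 D 0.09 [-0.61  0.41  0.97 -0.    1.76  2.6 ]
1 D -0.09 [-0.8   0.22  1.8  -0.    1.12  2.41]
1 D -0.09 [-0.8   0.08  1.39 -0.    1.66  2.41]
```

Standing on the 14 mm board, the widths come out at 198, 189, 180 and 203 mm, and the pitch fits to within about 1 mm. I'll move the tall canvas first.

```bash
cat >> h.py <<'E'
DC=np.array([.5005,-.2693]); DY=-4.03
def slot(k,C=DC): a=np.radians(DY); return C+[.09,.03,-.03,-.09][k]*np.array([np.cos(a),np.sin(a)])
def transfer(k,src):
    """src = x,y (m), yaw deg of canvas k (0 tall .. 3 wide)"""
    h=list(H.values())[k]; top=.014+h; zg=top-.039; up=.14
    q=quat(src[2]); qd=quat(DY); p=np.array(src[:2]); d=slot(k)
    claw.command_gripper(.042)
    ctrl.reach([*p,top+.06],q); ctrl.move_l([*p,zg],speed=.12)
    claw.command_gripper(0.0); w=ctrl.read_gripper_width()
    print("grip",round(w,4),ctrl.read_gripper_force())
    if w<.012: return False
    ctrl.move_l([*p,zg+up],speed=.15)
    ctrl.move_l([*d,zg+up],qd,speed=.2); ctrl.dwell(.3)
    ctrl.move_l([*d,zg+.02],speed=.08,until_force=10)
    print("z over board",ctrl.read_ee_pos()[2]-zg)
    if ctrl.read_ee_pos()[2]-zg>.025: return False
    c=ctrl.move_l([*d,zg-.004],speed=.02,until_force=4)
    print("contact",c,ctrl.read_ee_pos()[2]-zg,np.round(ctrl.read_wrist_force(),1))
    claw.command_gripper(.042); ctrl.move_l([*d,top+.07],speed=.15); 
    print("t",ctrl.read_time_s()); return True
E
python3 - <<'E'
from h import *
im=cv2.imread("pics/top0.png"); p=ctrl.read_ee_pos()
ctrl.move_l([p[0]+.1,p[1],.42],speed=.25)
r=rect(tops(im,75,215)[0],H['tall']); print(transfer(0,[r[0]/1e3,r[1]/1e3,-6.5]))
ctrl.reach([.40,.05,.40],quat(-5))
cv2.imwrite("pics/t1.png",imaging.camera("top")); cv2.imwrite("pics/s1.png",imaging.camera("scene"))
E
```

```text
grip 0.0159 59.47500944137573
z over board 0.020649239538799713
contact True 0.0011821359326408543 [ 1.5 -1.1  4.1]
t 13.9833
True
```

View pics/t1.png

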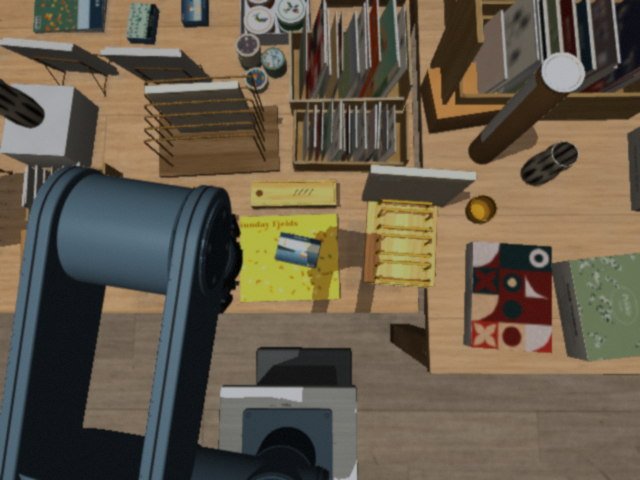

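The tall canvas stands in the back slot, with its top at (365–475, 167–185). Next I'll measure it against the slot.

```bash
cat >> h.py <<'E'
def check(f,ks):
    for k,p in zip(ks,tops(cv2.imread(f),358,482,155,290)):
        r=rect(p,list(H.values())[k]); a=np.radians(DY); e=r[:2]-1000*slot(k)
        print(list(H)[k],np.round(r,1),"along",round(e@[np.cos(a),np.sin(a)],1),"side",round(e@[-np.sin(a),np.cos(a)],1),"dyaw",round(r[4]-DY,1))
E
python3 -c "
from h import *
check('pics/t1.png',[0])"
```

```text
tall [ 589.4 -275.8  198.8   19.3   -4.4] along -0.9 side -0.2 dyaw -0.4
```

Within 1 mm. I'll do the other three now, stopping on any failure.

Run:
```python
from h import *
ps=tops(cv2.imread("pics/top0.png"),75,215)
for k in(1,2,3):
    r=rect(ps[k],list(H.values())[k])
    if not transfer(k,[r[0]/1e3,r[1]/1e3,-6.4]): print("STOP",k); break
p=ctrl.read_ee_pos(); ctrl.move_l([p[0],p[1],.40]); ctrl.reach([.40,.05,.40],quat(-5)); 
cv2.imwrite("pics/t2.png",imaging.camera("top")); cv2.imwrite("pics/s2.png",imaging.camera("scene"))
check("pics/t2.png",[0,1,2,3])
```

```text
grip 0.0159 59.50390040874481
z over board 0.02062664943616649
contact True 0.0010554549264961133 [ 1.  -0.5  4. ]
t 26.25
grip 0.0157 59.33277726173401
z over board 0.02058683936824346
contact True 0.0010234981585721392 [0.8 0.2 4.1]
t 37.925
grip 0.016 59.27567481994629
z over board 0.020509073835057318
contact True 0.000909724367401249 [-0.1 -0.1  4.6]
t 49.6917
tall [ 589.8 -275.8  198.8   19.1   -4.3] along -0.5 side -0.2 dyaw -0.3
middle [ 529.1 -270.5  188.6   17.3   -3.6] along -1.4 side 0.8 dyaw 0.5
short [ 470.3 -267.6  177.7   16.9   -3.8] along -0.2 side -0.4 dyaw 0.2
wide [ 410.2 -263.6  202.5   17.2   -4.2] along -0.5 side -0.7 dyaw -0.2
```

View pics/t2.png

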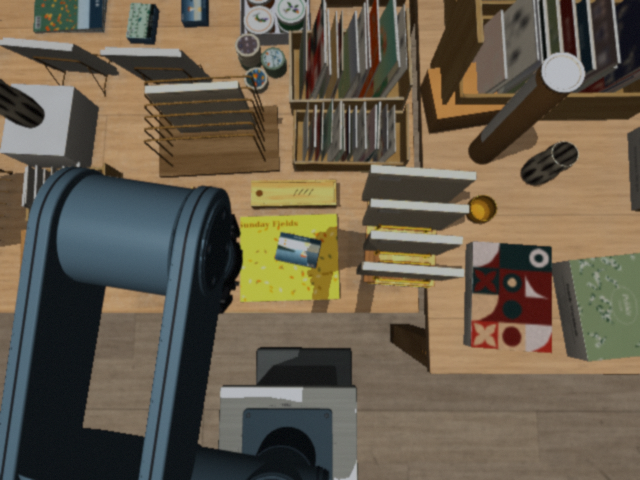

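View pics/s2.png

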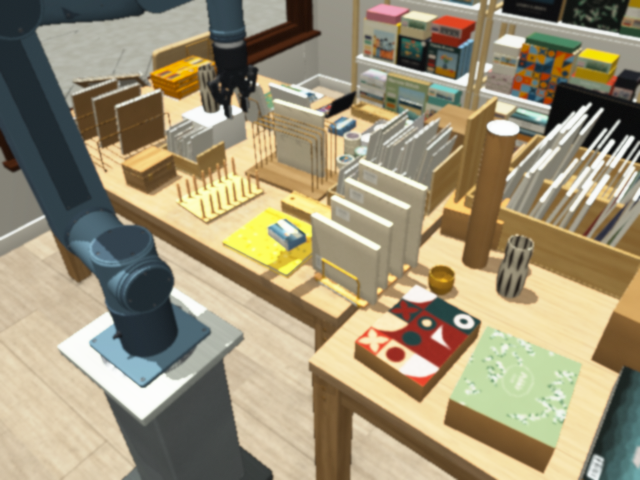

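The four canvases stand upright in the display rack, rising front to back: tops at (310–382, 215) in front up to (365–428, 160) at the back. The stock rack at (220,195) is empty. The cards, pencil box and cup look unmoved, so I'm handing in.

```bash
python3 -c "
from h import *
print(ticket.finish_job())"
```

```text
the job is handed in; nothing more can be done
None
```

All four canvases are in the display rack, shortest in front to tallest at the back, upright and within about 1.5 mm of their slot centres in the last top-camera check; the job was handed in after about 50 s of robot time, with no verdict returned.

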